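# Feel out the knife block with a slot gauge

## Task

Bits of broken-off wood are stuck out of sight in two of the knife block's three slots. Take the red-handled slot gauge out of its grey stand and try the slots one after another, from left to right as seen from the robot: slide the blade in and press lightly, with about 5 N, until it jams or its brass guard stops on the block, and never press hard enough to squash the block's soft feet (15 N is too much). Then leave the gauge standing fully home, guard on the block, in the one slot that takes the whole blade, let go of it, and leave the mug, grinder and timer where they are.

Things in the scene. Friction and masses are not known exactly. Their poses are not given: they have to be found in the camera images.
- gauge_handle (a point): Centre of the red handle (24 mm along x, 16 mm along y, 60 mm tall; grip it across the 16 mm) of the slot gauge, a loose rigid tool, 122 mm tall, about 90 g. It stands upright, handle up, in a fixed grey stand 70 mm tall; lift it 60 mm to free the blade. This point is 92 mm above the blade's tip, 30 mm below the handle's top and above the guard. z points up along the tool.
- gauge_tip (a point): Centre of the lower end of the gauge's steel blade; axes as at the handle. The blade is 24 mm wide (x), 4 mm thick (y) and 56 mm long up to the brass guard (40 x 22 x 6 mm), over which the handle begins; its lowest 6 mm are narrowed to 20 x 2.8 mm. At the start the guard rests on the stand.
- slot_left (a point): Centre of the mouth of the left slot (at +y) in the flat top of the pale wooden knife block, 74 x 124 mm, top 96 mm above the worktop, turned by up to 0.35 rad on a fixed dark plinth. x runs along the slot, y across it to the left, z up. Each slot is 28 mm long (x), 6.5 mm wide (y), 68 mm deep, its mouth chamfered by 1.5 mm.
- slot_middle (a point): Centre of the mouth of the middle slot, 34 mm from the left one; axes and sizes as there. In two of the three slots, in any order, an unseen loose bit of wood stops the blade 15 to 40 mm down; the third takes all its 56 mm, until the guard rests on the block.
- slot_right (a point): Centre of the mouth of the right slot, 34 mm from the middle one; axes and sizes as there.
- block (a joint): How far the knife block has sunk on its four soft rubber feet under a push from above, in m: 0 unloaded, 0.4 mm for each newton (2500 N/m), 10 mm at most. Pushes on a jammed bit sink it as well. The feet let it move straight down only.
- grinder_mid (a point): Middle of a loose salt grinder, 54 mm across and 136 mm tall, standing upright on the worktop; this point is 68 mm up. A bystander.
- mug: Loose white mug with a green inside, 86 x 122 mm over its handle, 96 mm tall, origin at its underside. A bystander.
- timer: Loose white wind-up kitchen timer, 66 mm across, 60 mm tall, origin at its underside. A bystander.

How it is judged:
On the way, in this order (a step that is already met when the one before it is completed fails the run):
1. the blade is at least 10 mm down the left slot and is pressed with 2.5 N or more (block sunk over 1 mm) (z of gauge_tip in the frame of slot_left below -0.01 m and x of gauge_tip in the frame of slot_left between -0.01 and 0.01 m and y of gauge_tip in the frame of slot_left between -0.005 and 0.005 m and value of joint block above 0.001 m), for 0.1 s.
2. the blade is at least 10 mm down the middle slot and is pressed with 2.5 N or more (block sunk over 1 mm) (z of gauge_tip in the frame of slot_middle below -0.01 m and x of gauge_tip in the frame of slot_middle between -0.01 and 0.01 m and y of gauge_tip in the frame of slot_middle between -0.005 and 0.005 m and value of joint block above 0.001 m), for 0.1 s.
3. the blade is at least 10 mm down the right slot and is pressed with 2.5 N or more (block sunk over 1 mm) (z of gauge_tip in the frame of slot_right below -0.01 m and x of gauge_tip in the frame of slot_right between -0.01 and 0.01 m and y of gauge_tip in the frame of slot_right between -0.005 and 0.005 m and value of joint block above 0.001 m), for 0.1 s.
At the end, for the whole second after the job is handed in: The gauge stands released and upright (within 0.12 rad) in one of the slots, its tip at least 52 mm below the mouth (fully home is 56 mm), with the block unloaded (sunk less than 1 mm) (((z of gauge_tip in the frame of slot_left below -0.052 m and x of gauge_tip in the frame of slot_left between -0.01 and 0.01 m and y of gauge_tip in the frame of slot_left between -0.005 and 0.005 m) or (z of gauge_tip in the frame of slot_middle below -0.052 m and x of gauge_tip in the frame of slot_middle between -0.01 and 0.01 m and y of gauge_tip in the frame of slot_middle between -0.005 and 0.005 m) or (z of gauge_tip in the frame of slot_right below -0.052 m and x of gauge_tip in the frame of slot_right between -0.01 and 0.01 m and y of gauge_tip in the frame of slot_right between -0.005 and 0.005 m)) and angle between gauge_tip's own z axis and vertical below 0.12 rad and value of joint block below 0.001 m); the robot touches nothing.
It fails at once if the block is pressed down by more than 6.5 mm (about 16 N) (value of joint block above 0.0065 m).
It fails at once if a bystander is moved by more than 20 mm (distance of any of grinder_mid, mug, timer from where it was at the start of the episode above 0.02 m).
It also fails if it takes over 61 s, if anything falls off the work surface, if the arm or the gripper's body presses on something with over 40 N, if the wrist force passes 120 N, or if a joint passes its speed limit or range.

## Robot

A 7-joint arm with a two-finger parallel gripper is mounted at the origin on a cart in front of the work surface, level with it; the furniture and walls round the work are solid. World frame = base frame: x ahead of the robot, y to its left, z up, the work surface at z = 0. Lengths are in m, angles in rad, forces in N, time in s.
With the tool pointing down it reaches from about 0.4 to 0.925 m from the base axis. Payload 4.1 kg.
Tool frame: the origin (TCP) lies midway between the tips of the shut fingers; the grasp point (between the pads) lies 19 mm behind it; x points along the fingers, y is the direction in which the jaws open and shut, and the axes are right-handed (so a half turn about x gives the same grasp; the last joint's range is limited). The gripper opens to 85 mm and grips with 20 to 120 N. Pads are 22 mm wide; open, the fingers measure 114 mm over their backs; the gripper's body (76 mm by 85 mm) begins 54 mm behind the grasp point. The pads swing forward as they close: fully open they stand 13 mm farther back than shut.
Start: joints at [-1.446, 0.398, 0.045, 1.537, -0.019, 1.207, -0.051], TCP at [0.144, 0.634, 0.231] pointing down, gripper open.
Joint ranges: [-2.82, 2.82], [-0.49, 2.23], [-1.37, 1.46], [0, 2.46], [-1.36, 4.5], [0.23, 2], [-2.94, 2.94]. Speed limits (rad/s): [2.57, 2.57, 3.14, 3.14, 3.14, 3.14, 3.14].

## Interface

Orientations are given as [roll, pitch, yaw] about the fixed x, y, z axes, in that order (R = Rz(yaw) Ry(pitch) Rx(roll)).
In Python, from station import manip gives the robot as it stands.
- The arm moves only by the shell command python3 -m handwheel 'ROWS' [OPENING] [FORCE]. ROWS is a JSON object of lists of equal length, an entry for each row: "offset": the shift along the world's x, y, z in cm, a list of three; "turn": the turn, a rotation vector about the world's x, y, z in rad, a list of three. A call has 1 to 8 rows; each row shifts and turns the pose as measured when the row begins; what a row does not reach is not made up. A row lasts 1/10 s, in which the tool goes at most 50 mm and 8.59 degrees, less where a joint would pass 70% of its speed; a pose out of reach is approached as far as the arm can. A call is refused whole if a number of a shift passes 5 or a number of a turn 0.15, either way. A call with a gripper value outside its range is refused whole. OPENING is the finger opening in cm, from 0 to 8.54, set as the call begins (- or left out, the last holds). The fingers move at their own pace and stop on an object; FORCE is the grip in N (left out, the last holds). Time passes only in rows, so rows that do not move let the fingers close. It gives the time, the measured TCP pose, the force and the opening at its end, in the units of the state.
- manip.state(): the state, without advancing time (a new reading comes with each control period).
- manip.get_image(name): name is "scene" or "top" or "wrist"; returns (picture, depth): 420x560x3 uint8, blue, green, red; 420x560 float32, m along the optical axis (not along the pixel's ray), 0 where there is no reading.
- manip.get_calibration(name): a dict with "K" (3x3 intrinsics, pixels), "origin" and "orientation" of the camera in the world; the wrist camera has in their place "hand_eye" (4x4, takes a point from camera to tool coordinates, whose origin is the TCP and whose axes are the tool frame's). Camera axes: x right, y down, z forward; pixel columns grow to the right and rows downward; lengths in m; the calibration is good to about 2 mm. The wrist camera is an equidistant fisheye: a pixel r from the principal point sees the ray r / f radians off the axis. A picture is of the moment at which its call begins: read the wrist's pose just before it. get_calibration takes no time and is no camera call.
- manip.job_done(): hands the job in, once; it reports no verdict.
The state is a dict: "time_s": time; "joints": joint angles; "qvel": joint speeds; "joint_torque": joint torques, N m; "position": TCP position; "orientation": TCP orientation; "wrist_force": force on the tool from outside, world axes, zero at the start; "torque": the same for the moment, N m; "finger_gap": finger opening in m.
Only numpy, scipy, OpenCV 4.12 (cv2) and the standard library are available. Lean on these libraries where they do the work, as an engineer would, in place of code of your own. Each camera call takes 0.05 s, during which the arm holds its last target. There are 200 camera calls.

## Working session

There is one attempt and no reset: what is moved stays moved. The work goes in short steps, Python scripts to look and compute and a shell command to move; the robot and the scene stay as the last step left them, time stands still between calls to the robot, and variables do not carry over. Pictures are saved under pics/ and viewed, about 8 in all and at most 12, crops included, and the job is handed in when it is done.

```bash
mkdir -p pics; ls; python3 - <<'E'
from station import manip
import cv2,numpy as np
for n in("scene","top"):
    c=manip.get_calibration(n);print(n,c)
    p,d=manip.get_image(n);cv2.imwrite(f"pics/{n}0.png",p);np.savez(f"{n}0.npz",p=p,d=d)
print(manip.get_calibration("wrist"));print(manip.state())
E
```

```text
pics
scene {'K': array([[430.73996918,   0.        , 286.07793128],
       [  0.        , 430.73996918, 207.742418  ],
       [  0.        ,   0.        ,   1.        ]]), 'origin': array([ 0.05177449, -0.5165393 ,  1.01252665]), 'orientation': array([-2.44250727, -0.01615059, -0.68025962])}
top {'K': array([[448.5616594 ,   0.        , 288.16184012],
       [  0.        , 448.5616594 , 212.93638481],
       [  0.        ,   0.        ,   1.        ]]), 'origin': array([0.30112862, 0.08574045, 1.22589797]), 'orientation': array([-2.9280294 , -0.00348964, -1.56317777])}
{'K': array([[325.1922621 ,   0.        , 283.14666973],
       [  0.        , 325.1922621 , 209.87597113],
       [  0.        ,   0.        ,   1.        ]]), 'hand_eye': array([[-6.66533887e-04, -2.76550606e-01,  9.60999125e-01,
        -1.42556201e-01],
       [ 9.99999697e-01,  2.01340053e-04,  7.51524513e-04,
         1.13872835e-04],
       [-4.01322175e-04,  9.60999335e-01,  2.76550388e-01,
        -6.99575252e-02],
       [ 0.00000000e+00,  0.00000000e+00,  0.00000000e+00,
         1.00000000e+00]])}
{'time_s': 0.1, 'joints': array([-1.44602339,  0.39914268,  0.04504538,  1.53772366, -0.01866927,
        1.2069136 , -0.05067946]), 'qvel': array([-0.00141639, -0.00088903,  0.00214301, -0.00121483, -0.00096576,
       -0.00065369, -0.00073521]), 'joint_torque': array([ 3.32505646e-03, -4.76262724e+01,  1.37032986e+00, -2.54949439e+01,
        1.20794610e-02,  5.07396544e-03, -1.04126303e-05]), 'position': array([0.14410736, 0.63325128, 0.23036511]), 'orientation': array([-1.48278368,  1.56902973, -1.70642091]), 'wrist_force': array([ 0.48478923, -0.46264135,  0.3162111 ]), 'torque': array([ 0.03530772,  0.00126568, -0.0386288 ]), 'finger_gap': 0.0854031960559475}
```

View pics/scene0.png

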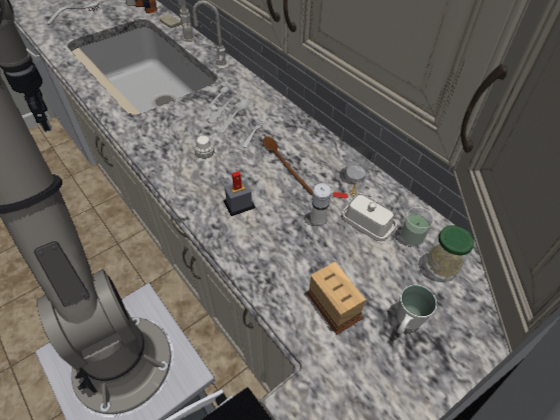

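View pics/top0.png

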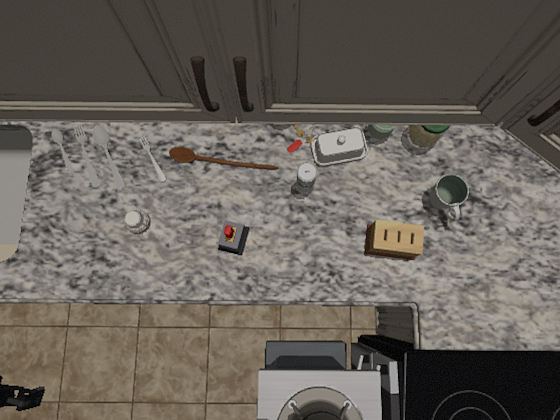

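Top view: the gauge handle is at (229,230), with the stand around it. The block is at (397,238) with its slots at about x=388, 400 and 413. The grinder is at (306,180), the timer at (137,219) and the mug at (450,195).

```bash
cat > h.py <<'E'
import numpy as np,cv2
from scipy.spatial.transform import Rotation as R
from station import manip
def cast(n,uv,z):
    c=manip.get_calibration(n);uv=np.atleast_2d(uv)
    r=np.c_[uv,np.ones(len(uv))]@np.linalg.inv(c["K"]).T@R.from_euler("xyz",c["orientation"]).as_matrix().T
    o=c["origin"];return o+r*((z-o[2])/r[:,2])[:,None]
def castw(st,uv,z):
    c=manip.get_calibration("wrist");uv=np.atleast_2d(uv);K=c["K"]
    d=(uv-K[:2,2])/K[0,0];r=np.linalg.norm(d,axis=1,keepdims=True)
    v=np.c_[d/r*np.sin(r),np.cos(r)];T=np.array(c["hand_eye"]);Q=R.from_euler("xyz",st["orientation"]).as_matrix()
    o=Q@T[:3,3]+st["position"];w=v@T[:3,:3].T@Q.T
    return o+w*((z-o[2])/w[:,2])[:,None]
def rect(P):  # min-area rect in world xy (m): centre, sizes, yaw of long axis
    (c,s,a)=cv2.minAreaRect((np.asarray(P)[:,:2]*1000).astype(np.float32))
    if s[0]<s[1]: s=s[::-1];a+=90
    a=(a+90)%180-90
    return np.round(c,1),np.round(s,1),round(float(np.radians(a)),3)
def blobs(m,lo,hi):
    n,l,s,c=cv2.connectedComponentsWithStats(m.astype(np.uint8))
    return [(s[i],c[i],np.argwhere(l==i)[:,::-1].astype(float)) for i in range(1,n) if lo<s[i,4]<hi]
E
python3 - <<'E'
from h import *
for n in("scene","top"):
    f=np.load(n+"0.npz");p=f["p"];h=cv2.cvtColor(p,cv2.COLOR_BGR2HSV)
    H,S,V=[h[...,i].astype(int) for i in range(3)]
    red=((H<5)|(H>175))&(S>170)&(V>90)
    for s,c,uv in blobs(red,15,500): print(n,"red",s,c,rect(cast(n,uv,.136)),f["d"][int(c[1]),int(c[0])])
    wood=(H>10)&(H<25)&(S>80)&(V>140)
    for s,c,uv in blobs(wood,400,5000):
        print(n,"wood",s,c,rect(cast(n,uv,.096)))
        x,y,w,hh,_=s; g=p[y-4:y+hh+4,x-4:x+w+4];cv2.imwrite(f"pics/b_{n}.png",cv2.resize(g,None,fx=7,fy=7,interpolation=cv2.INTER_NEAREST))
        k=cv2.fillPoly(np.zeros(H.shape,np.uint8),[cv2.convexHull(uv.astype(np.int32))],1)>0
        for s,c,uv in blobs(k&(V<110),5,200): print("  slot",s,c,rect(cast(n,uv,.096)))
E
```

```text
scene red [232 172   9  18  96] [236.48958333 179.63541667] (array([480.5, 211.8]), array([64.9, 20.4]), 1.078) 1.2299279
scene red [334 193  13   5  52] [340.09615385 194.80769231] (array([670.9,  -8.3]), array([32.9, 14.7]), -0.666) 1.3556923
scene wood [ 311  262   55   52 1313] [337.78750952 287.65194212] (array([ 488.6, -196.7]), array([124.5,  74. ]), 1.449)
  slot [325 276   6   3   7] [327.71428571 277.14285714] (array([ 488.2, -162.8]), array([13.8,  2.4]), -0.166)
  slot [342 297   6   4   6] [344.5        298.66666667] (array([ 480.2, -230.9]), array([14.9,  1.3]), -0.069)
top red [288 140  14  12  89] [294.16853933 145.57303371] (array([714.7,  69.8]), array([39.4, 16.2]), -0.86) 1.2950171
top red [224 226   8   9  51] [227.45098039 229.90196078] (array([493.3, 232.9]), array([22. , 14.5]), -0.205) 1.1081904
top wood [ 374  220   50   34 1272] [398.46619497 236.68553459] (array([ 487.3, -198. ]), array([123.3,  73.7]), 1.453)
  slot [384 230   3  10  23] [385.13043478 234.69565217] (array([ 492., -164.]), array([23.5,  5.1]), -0.039)
  slot [398 231   2  11  22] [398.5 236. ] (array([ 488.4, -198.3]), array([26. ,  2.6]), -0.044)
  slot [411 233   3  11  24] [411.70833333 237.83333333] (array([ 483.4, -232.5]), array([26. ,  5.1]), -0.05)
```

```bash
cat >> h.py <<'E'
def turn(yaw,st=None):
    """rotvec to pose: x down, y along (+-)world direction yaw+90deg; both options"""
    st=st or manip.state();Q=R.from_euler("xyz",st["orientation"])
    out=[]
    for s in(1,-1):
        x=np.array([0,0,-1.]);y=s*np.array([-np.sin(yaw),np.cos(yaw),0])
        out.append(np.round((R.from_matrix(np.c_[x,y,np.cross(x,y)])*Q.inv()).as_rotvec(),4))
    return out
E
python3 - <<'E'
from h import *
st=manip.state();print(R.from_euler("xyz",st["orientation"]).as_matrix().round(3));print(turn(-.2),turn(-.12),st["joints"])
E
```

```text
[[-0.     0.222  0.975]
 [-0.002  0.975 -0.222]
 [-1.    -0.002  0.   ]]
[array([ 0.0018, -0.0002,  0.0236]), array([-3.000e-04, -2.700e-03, -3.118e+00])] [array([ 1.800e-03, -1.000e-04,  1.036e-01]), array([-2.000e-04, -2.700e-03, -3.038e+00])] [-1.44602339  0.39914268  0.04504538  1.53772366 -0.01866927  1.2069136
 -0.05067946]
```

```bash
python3 -m handwheel '{"offset":[[3.2,-3.6,0.2],[3.2,-3.6,0.2],[3.2,-3.6,0.2],[3.2,-3.6,0.2],[3.2,-3.6,0.2],[3.2,-3.6,0.2],[3.2,-3.6,0.2],[3.2,-3.6,0.2]],"turn":[[0,0,0.02],[0,0,0],[0,0,0],[0,0,0],[0,0,0],[0,0,0],[0,0,0],[0,0,0]]}' 8.5 40
```

```text
time_s: 0.9
position: [0.3965, 0.3379, 0.2419]
orientation: [-2.41, 1.562, -2.594]
wrist_force: [0.9, 0.4, 0.2]
finger_gap: 0.0853
```

```bash
python3 -m handwheel '{"offset":[[3.0,-3.2,0.2],[3.0,-3.2,0.2],[2.4,-2.8,0.2],[0.5,-0.8,0],[0,0,0]],"turn":[[0,0,0],[0,0,0],[0,0,0],[0,0,0],[0,0,0]]}'; cat > look.py <<'E'
import sys
from h import *
st=manip.state();p,d=manip.get_image("wrist");cv2.imwrite(f"pics/{sys.argv[1]}.png",p);np.savez(sys.argv[1]+".npz",p=p,pos=st["position"],ori=st["orientation"])
print(st["time_s"],st["position"].round(4),turn(-.2),st["joints"].round(2))
E
python3 look.py w1
```

```text
time_s: 1.4
position: [0.4921, 0.2241, 0.2474]
orientation: [-2.057, 1.56, -2.256]
wrist_force: [-0.2, -0.4, -0.3]
finger_gap: 0.085
1.4 [0.4921 0.2241 0.2474] [array([ 0.0082, -0.0068, -0.0027]), array([0.0106, 0.0128, 3.1388])] [-0.8   0.2   0.34  1.78 -0.07  1.18  0.93]
```

View pics/w1.png

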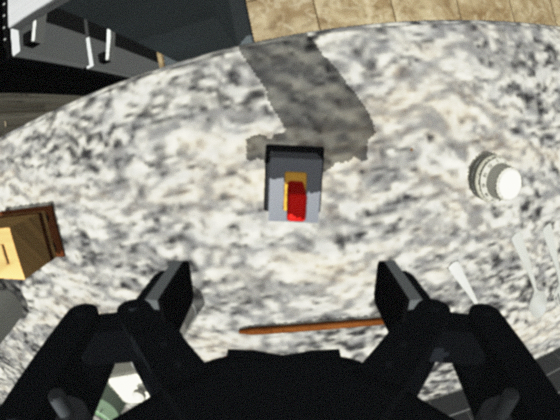

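Wrist view: the red handle is at (297,200) on its brass guard, in the stand at (295,185), and the jaws are roughly aligned with it. The timer is at (497,180).

```bash
python3 - <<'E'
from h import *
f=np.load("w1.npz");p=f["p"];st=dict(position=f["pos"],orientation=f["ori"])
h=cv2.cvtColor(p,cv2.COLOR_BGR2HSV);H,S,V=[h[...,i].astype(int) for i in range(3)]
red=((H<5)|(H>175))&(S>170)
for s,c,uv in blobs(red,50,5000):
    print("red",s,c,np.unique(V[uv[:,1].astype(int),uv[:,0].astype(int)]//20,return_counts=True))
    for lo,hi in((0,200),(200,256)):
        k=(V[uv[:,1].astype(int),uv[:,0].astype(int)]>=lo)&(V[uv[:,1].astype(int),uv[:,0].astype(int)]<hi)
        if k.sum()>20:print(lo,k.sum(),uv[k].min(0),uv[k].max(0),rect(castw(st,uv[k],.136)))
br=(H>15)&(H<28)&(S>170)&(V>120);br[:150]=0;br[240:]=0;br[:,:250]=0;br[:,340:]=0
for s,c,uv in blobs(br,20,5000): print("brass",s,c,rect(castw(st,uv,.076)))
cv2.imwrite("pics/c1.png",cv2.resize(p[130:240,240:350],None,fx=5,fy=5,interpolation=cv2.INTER_NEAREST))
E
```

```text
red [288 182  18  39 628] [296.11464968 201.62738854] (array([ 4,  5,  6,  7,  8,  9, 10, 11, 12]), array([ 59, 115,  59, 307,  12,   6,  10,  24,  36]))
0 558 [288. 182.] [305. 218.] (array([488.7, 235.1]), array([30. , 13.7]), -0.194)
200 70 [288. 214.] [303. 220.] (array([502.4, 231.6]), array([12.3,  5.1]), 1.374)
brass [286 173  20  37 183] [293.51912568 180.2295082 ] (array([494.5, 234.8]), array([36.5, 18.7]), -0.196)
```

View pics/c1.png

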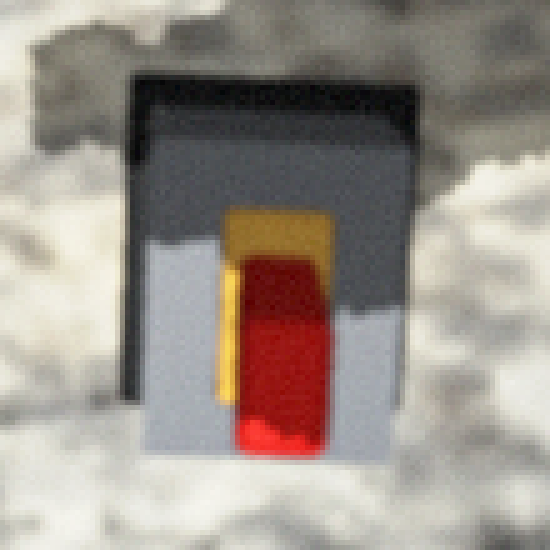

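The crop shows the handle's top face with corners at about (243,318), (331,318), (326,455) and (235,452) in crop pixels. The guard is visible behind it.

```bash
python3 - <<'E'
from h import *
f=np.load("w1.npz");st=dict(position=f["pos"],orientation=f["ori"])
c=np.array([[243,318],[331,318],[326,455],[235,452.]])/5+[240,130]-.5
P=castw(st,c,.136);print(P.round(4),rect(P),P.mean(0));print(rect(castw(st,np.array([[145,140],[413,142],[390,460],[143,455.]])/5+[240,130]-.5,.07)))
E
```

```text
[[0.4815 0.2296 0.136 ]
 [0.4843 0.2434 0.136 ]
 [0.5068 0.2385 0.136 ]
 [0.5034 0.2239 0.136 ]] (array([493.9, 233.8]), array([23.1, 15. ]), -0.231) [0.49400326 0.23384921 0.136     ]
(array([494.3, 234.1]), array([66.1, 53.1]), -0.215)
```

```bash
python3 -m handwheel '{"offset":[[0.2,0.95,0],[0,0,-2],[0,0,-2],[0,0,-2],[0,0,0]],"turn":[[0.008,-0.007,-0.008],[0,0,0],[0,0,0],[0,0,0],[0,0,0]]}'; python3 - <<'E'
from h import *
st=manip.state();print(st["position"],turn(-.205)[0],(np.array([.494,.2339,.088])-st["position"])*100)
E
```

```text
time_s: 1.95
position: [0.4879, 0.248, 0.1853]
orientation: [1.855, 1.563, 1.666]
wrist_force: [-0.5, -0.2, 0.4]
finger_gap: 0.0851
[0.48793058 0.248034   0.18530485] [-0.0077 -0.0007 -0.0156] [ 0.60694248 -1.41339995 -9.73048488]
```

```bash
python3 -m handwheel '{"offset":[[0.6,-1.4,0],[0,0,0]],"turn":[[-0.008,0,-0.016],[0,0,0]]}'; cat > s.py <<'E'
import sys
from h import *
a=[float(v) for v in sys.argv[1:]]
st=manip.state();print(st["time_s"],"pos",st["position"].round(4),"F",st["wrist_force"].round(2),"turn",turn(a[3],st)[0],"cm to go",((np.array(a[:3])-st["position"])*100).round(2),"gap",round(st["finger_gap"],4),"qv",abs(st["qvel"]).max().round(3))
E
python3 s.py .494 .2339 .088 -.205
```

```text
time_s: 2.15
position: [0.4935, 0.2364, 0.1862]
orientation: [2.449, 1.57, 2.247]
wrist_force: [-0.2, -0.7, 0.8]
finger_gap: 0.0849
2.15 pos [0.4935 0.2364 0.1862] F [-0.23 -0.74  0.79] turn [-0.0003 -0.0002 -0.0036] cm to go [ 0.05 -0.25 -9.82] gap 0.0849 qv 0.042
```

```bash
python3 -m handwheel '{"offset":[[0.05,-0.25,-1],[0,0,-1],[0,0,-1],[0,0,0]],"turn":[[0,0,-0.004],[0,0,0],[0,0,0],[0,0,0]]}'; python3 s.py .494 .2339 .088 -.205
```

```text
time_s: 2.55
position: [0.4951, 0.2347, 0.1559]
orientation: [1.015, 1.566, 0.809]
wrist_force: [-0.3, 0.7, -0.8]
finger_gap: 0.0847
2.55 pos [0.4951 0.2347 0.1559] F [-0.33  0.7  -0.84] turn [-0.0033  0.0031  0.0013] cm to go [-0.11 -0.08 -6.79] gap 0.0847 qv 0.017
```

```bash
python3 -m handwheel '{"offset":[[-0.11,-0.08,-1.2],[0,0,-1.2],[0,0,-1.2],[0,0,-1.2],[0,0,-1.2],[0,0,-0.7],[0,0,0]],"turn":[[-0.003,0.003,0.001],[0,0,0],[0,0,0],[0,0,0],[0,0,0],[0,0,0],[0,0,0]]}'; python3 s.py .494 .2339 .088 -.205
```

```text
time_s: 3.25
position: [0.4929, 0.2334, 0.0816]
orientation: [-2.404, 1.568, -2.609]
wrist_force: [-0.1, -0.6, -0.7]
finger_gap: 0.085
3.25 pos [0.4929 0.2334 0.0816] F [-0.11 -0.63 -0.7 ] turn [ 0.0013 -0.0022  0.0001] cm to go [0.11 0.05 0.64] gap 0.085 qv 0.005
```

```bash
python3 -m handwheel '{"offset":[[0.11,0.05,0.64],[0,0,0]],"turn":[[0,0,0],[0,0,0]]}'; python3 s.py .494 .2339 .088 -.205;  python3 -m handwheel '{"offset":[[0,0,0],[0,0,0],[0,0,0],[0,0,0],[0,0,0],[0,0,0]],"turn":[[0,0,0],[0,0,0],[0,0,0],[0,0,0],[0,0,0],[0,0,0]]}' 0 60; python3 s.py .494 .2339 .088 -.205
```

```text
time_s: 3.45
position: [0.4945, 0.2341, 0.0886]
orientation: [-2.35, 1.569, -2.556]
wrist_force: [-0.0, 0.6, -0.2]
finger_gap: 0.0853
3.45 pos [0.4945 0.2341 0.0886] F [-0.04  0.64 -0.17] turn [ 0.0012 -0.0018  0.0002] cm to go [-0.05 -0.02 -0.06] gap 0.0853 qv 0.011
time_s: 4.05
position: [0.4958, 0.2347, 0.0907]
orientation: [0.774, 1.569, 0.569]
wrist_force: [0.4, 1.0, -1.3]
finger_gap: 0.0153
4.05 pos [0.4958 0.2347 0.0907] F [ 0.41  0.96 -1.27] turn [-0.0011  0.0017  0.0002] cm to go [-0.18 -0.08 -0.27] gap 0.0153 qv 0.002
```

```bash
python3 -m handwheel '{"offset":[[0,0,0.6],[0,0,1.2],[0,0,1.2],[0,0,1.2],[0,0,1.2],[0,0,1.2],[0,0,1.2],[0,0,1.2]],"turn":[[0,0,0],[0,0,0],[0,0,0],[0,0,0],[0,0,0],[0,0,0],[0,0,0],[0,0,0]]}'; python3 -m handwheel '{"offset":[[0,0,1.5],[0,0,1],[0,0,0.3],[0,0,0]],"turn":[[0,0,0],[0,0,0],[0,0,0],[0,0,0]]}';python3 s.py .492 -.164 .200 -.12; python3 look.py w2
```

```text
time_s: 4.85
position: [0.4949, 0.2341, 0.188]
orientation: [1.103, 1.57, 0.897]
wrist_force: [-0.1, 0.9, -1.0]
finger_gap: 0.0152
time_s: 5.25
position: [0.4958, 0.2346, 0.2207]
orientation: [0.855, 1.566, 0.649]
wrist_force: [0.1, -0.0, -0.3]
finger_gap: 0.0152
5.25 pos [0.4958 0.2346 0.2207] F [ 0.07 -0.01 -0.31] turn [-0.0031  0.0037  0.0856] cm to go [ -0.38 -39.86  -2.07] gap 0.0152 qv 0.004
5.25 [0.4958 0.2346 0.2207] [array([-0.0027,  0.0034,  0.0056]), array([ 0.0054,  0.0042, -3.136 ])] [-0.8   0.23  0.34  1.81 -0.09  1.11  0.93]
```

View pics/w2.png

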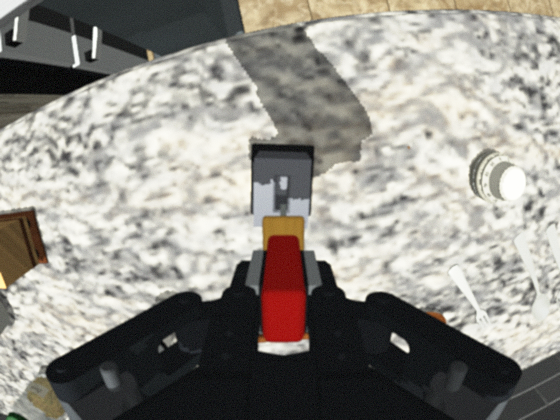

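The gauge is held square in the jaws, with the handle at (283,285) and the guard at (283,230). It is clear of the stand at (283,185).

```bash
python3 -m handwheel '{"offset":[[0,-2,0],[0,-4,0],[0,-4,0],[0,-4,0],[0,-4,0],[0,-4,0],[0,-4,0],[0,-4,0]],"turn":[[0,0,0.02],[0,0,0.02],[0,0,0.02],[0,0,0.025],[0,0,0],[0,0,0],[0,0,0],[0,0,0]]}';python3 s.py .493 -.164 .200 -.12
```

```text
time_s: 6.1
position: [0.4896, -0.0679, 0.2141]
orientation: [2.918, 1.564, 2.818]
wrist_force: [0.9, 0.1, -1.2]
finger_gap: 0.015
6.1 pos [ 0.4896 -0.0679  0.2141] F [ 0.9   0.09 -1.23] turn [-0.0023 -0.0068 -0.0199] cm to go [ 0.34 -9.61 -1.41] gap 0.015 qv 0.937
```

```bash
python3 -m handwheel '{"offset":[[0.3,-3,0],[0,-2.5,0],[0,-1.5,0],[0,-0.5,0],[0,0,0],[0,0,0]],"turn":[[-0.002,-0.007,-0.02],[0,0,0],[0,0,0],[0,0,0],[0,0,0],[0,0,0]]}';python3 s.py .493 -.164 .200 -.12;python3 look.py w3
```

```text
time_s: 6.7
position: [0.4879, -0.1522, 0.2105]
orientation: [-2.751, 1.563, -2.884]
wrist_force: [0.6, 0.2, -1.7]
finger_gap: 0.0148
6.7 pos [ 0.4879 -0.1522  0.2105] F [ 0.56  0.23 -1.74] turn [ 0.002  -0.0074  0.013 ] cm to go [ 0.51 -1.18 -1.05] gap 0.0148 qv 0.007
6.7 [ 0.4879 -0.1522  0.2105] [array([ 0.0017, -0.0075, -0.0676]), array([1.1600e-02, 2.6000e-03, 3.0739e+00])] [-0.3   0.2   0.59  1.9  -0.12  1.09  1.78]
```

View pics/w3.png

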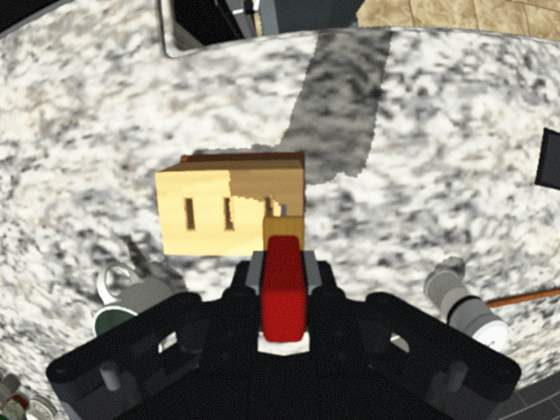

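The block's slots are visible at (189,214) for the right and (229,213) for the middle. The left one, near (268,206), is partly hidden by the guard.

```bash
python3 - <<'E'
from h import *
f=np.load("w3.npz");p=f["p"];st=dict(position=f["pos"],orientation=f["ori"])
V=p.max(2).astype(int)
for (x0,x1) in((178,200),(220,238)):
    g=V[190:240,x0:x1]; bg=np.median(g); 
    m=np.zeros(V.shape,bool);m[190:240,x0:x1]=g<110
    for s,c,uv in blobs(m,30,900): print(s,c,rect(castw(st,uv,.096)),castw(st,c,.096))
h=cv2.cvtColor(p,cv2.COLOR_BGR2HSV)
H,S=h[...,0],h[...,1];w=(H>10)&(H<26)&(S>60)&(V>150)
# block top's left/near corners by eye: (157,172),(304,166),(163,253)
c=castw(st,np.array([[157,172],[304,166],[163,253.]]),.096);print(c)
cv2.imwrite("pics/c3.png",cv2.resize(p[140:265,150:320],None,fx=4.5,fy=4.5,interpolation=cv2.INTER_NEAREST))
E
```

```text
[187 199   6  29 123] [189.56910569 212.66666667] (array([ 483.6, -231.8]), array([24.8,  4. ]), -0.126) [[ 0.48311402 -0.23177036  0.096     ]]
[226 199   4  28  68] [227.20588235 212.05882353] (array([ 487.4, -199.2]), array([23.4,  2.2]), -0.136) [[ 0.48686963 -0.19913751  0.096     ]]
[[ 0.44429689 -0.25367355  0.096     ]
 [ 0.45726782 -0.13139822  0.096     ]
 [ 0.51695979 -0.26571286  0.096     ]]
```

View pics/c3.png

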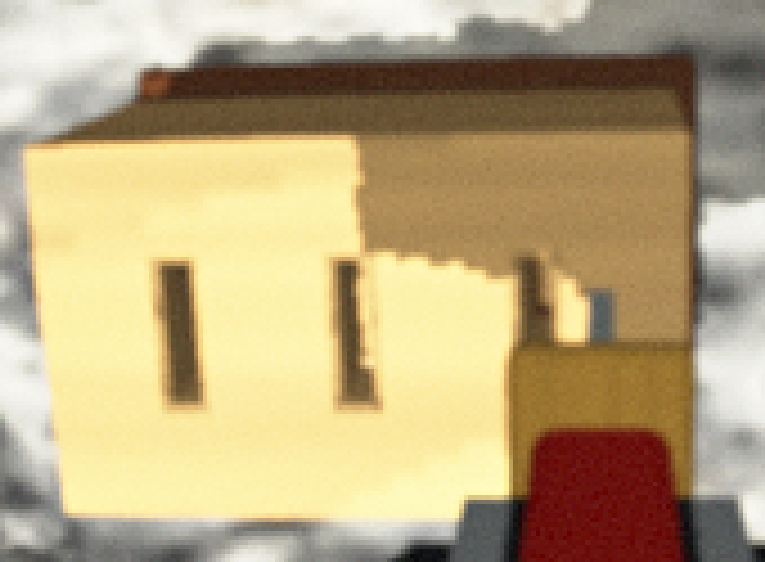

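```bash
python3 - <<'E'
from h import *
f=np.load("w3.npz");st=dict(position=f["pos"],orientation=f["ori"])
k=lambda *a:np.array(a,float)/4.5+[150,140]-.5
Q=R.from_euler("xyz",st["orientation"]).as_matrix()
print("slots R,M",castw(st,k([180,334],[356,333]),.096).round(4)); print("left near end",castw(st,k([530,257]),.096))
for n,c,z in(("tip near end",k([601,290]),.134),("guard near edge",k([511,344],[692,344]),.1958),("handle",k([535,432],[668,432]),.2505)):
    P=castw(st,c,z);print(n,P.round(4),((P-st["position"])@Q*1000).round(1))
E
```

```text
slots R,M [[ 0.484  -0.232   0.096 ]
 [ 0.4883 -0.1982  0.096 ]]
left near end [[ 0.4783073  -0.16403803  0.096     ]]
tip near end [[ 0.4763 -0.1507  0.134 ]] [[ 76.6   0.2 -11.2]]
guard near edge [[ 0.4653 -0.1593  0.1958]
 [ 0.468  -0.1391  0.1958]] [[ 14.9 -10.  -21.4]
 [ 14.9  10.4 -21.4]]
handle [[ 0.4565 -0.1528  0.2505]
 [ 0.4578 -0.1429  0.2505]] [[-39.7  -4.8 -31.3]
 [-39.8   5.2 -31.4]]
```

```bash
python3 -m handwheel '{"offset":[[0.55,-1.25,-1],[0,0,-1],[0,0,-0.5],[0,0,0]],"turn":[[0.002,-0.007,0.013],[0,0,0],[0,0,0],[0,0,0]]}';python3 s.py .4935 -.1648 .181 -.12
```

```text
time_s: 7.15
position: [0.4943, -0.159, 0.1839]
orientation: [2.059, 1.567, 1.947]
wrist_force: [0.4, 0.8, -0.9]
finger_gap: 0.0156
7.15 pos [ 0.4943 -0.159   0.1839] F [ 0.36  0.76 -0.9 ] turn [-0.0031 -0.0012 -0.0083] cm to go [-0.08 -0.58 -0.29] gap 0.0156 qv 0.014
```

```bash
python3 -m handwheel '{"offset":[[-0.08,-0.58,-0.2],[0,0,0],[0,0,0]],"turn":[[-0.003,-0.001,-0.008],[0,0,0],[0,0,0]]}';python3 s.py .4935 -.1648 .181 -.12
```

```text
time_s: 7.45
position: [0.4936, -0.1637, 0.182]
orientation: [1.777, 1.57, 1.659]
wrist_force: [-0.6, 0.2, -1.3]
finger_gap: 0.0153
7.45 pos [ 0.4936 -0.1637  0.182 ] F [-0.56  0.18 -1.27] turn [-0.0006 -0.0001 -0.0016] cm to go [-0.01 -0.11 -0.1 ] gap 0.0153 qv 0.007
```

```bash
python3 -m handwheel '{"offset":[[0,-0.11,0],[0,0,-0.3],[0,0,-0.3],[0,0,-0.3],[0,0,-0.3],[0,0,0]],"turn":[[0,0,-0.001],[0,0,0],[0,0,0],[0,0,0],[0,0,0],[0,0,0]]}';python3 s.py .4935 -.1648 .1577 -.12
```

```text
time_s: 8.05
position: [0.4939, -0.1649, 0.1695]
orientation: [0.744, 1.57, 0.624]
wrist_force: [0.7, 0.0, -1.3]
finger_gap: 0.0154
8.05 pos [ 0.4939 -0.1649  0.1695] F [ 0.67  0.04 -1.25] turn [-0.0007  0.001  -0.0003] cm to go [-0.04  0.01 -1.18] gap 0.0154 qv 0.004
```

```bash
cat > chk.py <<'E'
import sys
from station import manip
s=manip.state();f=s["wrist_force"]
print(s["time_s"],s["position"].round(4),f.round(1))
sys.exit(1 if f[2]>1.5 or abs(f[:2]).max()>8 else 0)
E
python3 -m handwheel '{"offset":[[-0.04,0.01,-0.3],[0,0,-0.3],[0,0,-0.1],[0,0,0]],"turn":[[0,0,0],[0,0,0],[0,0,0],[0,0,0]]}' >/dev/null; python3 chk.py && python3 -m handwheel '{"offset":[[0,0,-0.12],[0,0,-0.12],[0,0,0]],"turn":[[0,0,0],[0,0,0],[0,0,0]]}' >/dev/null; python3 chk.py && python3 -m handwheel '{"offset":[[0,0,-0.12],[0,0,-0.12],[0,0,0]],"turn":[[0,0,0],[0,0,0],[0,0,0]]}' >/dev/null; python3 chk.py && python3 -m handwheel '{"offset":[[0,0,-0.12],[0,0,-0.12],[0,0,0]],"turn":[[0,0,0],[0,0,0],[0,0,0]]}' >/dev/null; python3 s.py .4935 -.1648 .1167 -.12
```

```text
8.45 [ 0.4934 -0.1648  0.1617] [-0.8 -0.2 -1. ]
8.75 [ 0.4935 -0.1648  0.1592] [ 1.   0.9 -1.3]
9.05 [ 0.4936 -0.1648  0.1567] [-0.5  0.4 -0.2]
9.35 pos [ 0.4937 -0.1648  0.1542] F [-0.25  1.34 -0.87] turn [-0.0006  0.0013 -0.0004] cm to go [-0.02  0.   -3.75] gap 0.015 qv 0.001
```

```bash
python3 -m handwheel '{"offset":[[-0.01,0,-0.12],[0,0,-0.12],[0,0,0]],"turn":[[0,0.001,0],[0,0,0],[0,0,0]]}' >/dev/null; python3 chk.py && python3 -m handwheel '{"offset":[[0,0,-0.12],[0,0,-0.12],[0,0,0]],"turn":[[0,0,0],[0,0,0],[0,0,0]]}' >/dev/null && python3 chk.py && python3 -m handwheel '{"offset":[[0,0,-0.12],[0,0,-0.12],[0,0,0]],"turn":[[0,0,0],[0,0,0],[0,0,0]]}' >/dev/null && python3 chk.py && python3 -m handwheel '{"offset":[[0,0,-0.12],[0,0,-0.12],[0,0,0]],"turn":[[0,0,0],[0,0,0],[0,0,0]]}' >/dev/null && python3 chk.py && python3 -m handwheel '{"offset":[[0,0,-0.12],[0,0,-0.12],[0,0,0]],"turn":[[0,0,0],[0,0,0],[0,0,0]]}' >/dev/null && python3 chk.py && python3 -m handwheel '{"offset":[[0,0,-0.12],[0,0,-0.12],[0,0,0]],"turn":[[0,0,0],[0,0,0],[0,0,0]]}' >/dev/null && python3 chk.py ; python3 s.py .4935 -.1648 .1167 -.12
```

```text
9.65 [ 0.4936 -0.1648  0.1515] [-0.5  0.3 -1.5]
9.95 [ 0.4936 -0.1648  0.1489] [ 0.3  0.1 -0.4]
10.25 [ 0.4936 -0.1648  0.1462] [ 0.7  0.8 -1.6]
10.55 [ 0.4936 -0.1648  0.1437] [-0.2  0.1 -0.9]
10.85 [ 0.4936 -0.1648  0.1411] [-0.1  0.6 -1. ]
11.15 [ 0.4936 -0.1648  0.1384] [-0.7  0.1 -1.4]
11.15 pos [ 0.4936 -0.1648  0.1384] F [-0.71  0.11 -1.44] turn [-0.0006  0.0003 -0.0004] cm to go [-0.01  0.   -2.17] gap 0.0153 qv 0.001
```

Depth is now 34 mm with no contact yet.

```bash
python3 -m handwheel '{"offset":[[0,0,-0.12],[0,0,-0.12],[0,0,0]],"turn":[[0,0,0],[0,0,0],[0,0,0]]}' >/dev/null; python3 chk.py && python3 -m handwheel '{"offset":[[0,0,-0.12],[0,0,-0.12],[0,0,0]],"turn":[[0,0,0],[0,0,0],[0,0,0]]}' >/dev/null && python3 chk.py && python3 -m handwheel '{"offset":[[0,0,-0.12],[0,0,-0.12],[0,0,0]],"turn":[[0,0,0],[0,0,0],[0,0,0]]}' >/dev/null && python3 chk.py && python3 -m handwheel '{"offset":[[0,0,-0.25],[0,0,-0.25],[0,0,0]],"turn":[[0,0,0],[0,0,0],[0,0,0]]}' >/dev/null && python3 chk.py && python3 -m handwheel '{"offset":[[0,0,-0.2],[0,0,-0.1],[0,0,0]],"turn":[[0,0,0],[0,0,0],[0,0,0]]}' >/dev/null && python3 chk.py ; python3 s.py .4935 -.1648 .1167 -.12
```

```text
11.45 [ 0.4936 -0.1648  0.1358] [-0.5 -0.5 -2.1]
11.75 [ 0.4936 -0.1648  0.1332] [-0.4  0.  -1. ]
12.05 [ 0.4937 -0.1648  0.1306] [-0.4  0.8 -0.7]
12.35 [ 0.4936 -0.1648  0.1251] [-0.1  0.2 -1.7]
12.65 [ 0.4936 -0.1648  0.1218] [-1.2 -0.8 -0.7]
12.65 pos [ 0.4936 -0.1648  0.1218] F [-1.22 -0.79 -0.71] turn [-0.0006  0.0001 -0.0005] cm to go [-0.01 -0.   -0.51] gap 0.0155 qv 0.001
```

Depth is 51 mm, so the left slot is the free one. Next I press until the guard seats.

```bash
python3 -m handwheel '{"offset":[[0,0,-0.12],[0,0,-0.12],[0,0,0]],"turn":[[0,0,0],[0,0,0],[0,0,0]]}' >/dev/null; python3 chk.py && python3 -m handwheel '{"offset":[[0,0,-0.12],[0,0,-0.08],[0,0,0]],"turn":[[0,0,0],[0,0,0],[0,0,0]]}' >/dev/null && python3 chk.py && python3 -m handwheel '{"offset":[[0,0,-0.12],[0,0,0]],"turn":[[0,0,0],[0,0,0]]}' >/dev/null && python3 chk.py && python3 -m handwheel '{"offset":[[0,0,-0.12],[0,0,0]],"turn":[[0,0,0],[0,0,0]]}' >/dev/null && python3 chk.py ; python3 s.py .4935 -.1648 .1167 -.12
```

```text
12.95 [ 0.4936 -0.1648  0.1192] [-0.9  0.4 -1.3]
13.25 [ 0.4937 -0.1648  0.1171] [-0.1 -0.8 -1. ]
13.45 [ 0.4939 -0.1649  0.1161] [-0.6 -0.4 -0.1]
13.65 [ 0.4939 -0.1649  0.1154] [-1.8  1.1  2.3]
13.65 pos [ 0.4939 -0.1649  0.1154] F [-1.79  1.06  2.27] turn [-0.0011  0.0007 -0.0004] cm to go [-0.04  0.01  0.13] gap 0.0155 qv 0.009
```

```bash
python3 -m handwheel '{"offset":[[0,0,-0.13],[0,0,-0.03]],"turn":[[0,0,0],[0,0,0]]}'; python3 chk.py;python3 -m handwheel '{"offset":[[0,0,-0.03],[0,0,-0.03]],"turn":[[0,0,0],[0,0,0]]}'; python3 chk.py
```

```text
time_s: 13.85
position: [0.4939, -0.1649, 0.1144]
orientation: [1.288, 1.569, 1.168]
wrist_force: [-2.2, 0.4, 4.9]
finger_gap: 0.0157
13.85 [ 0.4939 -0.1649  0.1144] [-2.2  0.4  4.9]
time_s: 14.05
position: [0.4939, -0.1649, 0.1143]
orientation: [1.319, 1.569, 1.2]
wrist_force: [-1.9, 1.2, 4.7]
finger_gap: 0.0153
14.05 [ 0.4939 -0.1649  0.1143] [-1.9  1.2  4.7]
```

About 6 N was held for 0.2 s and the block sank about 2 mm. Now withdraw and go to the middle slot.

```bash
python3 -m handwheel '{"offset":[[0,0,0.5],[0,0,1],[0,0,1.2],[0,0,1.2],[0,0,1.2],[0,0,1],[0,0,0.3],[0,0,0]],"turn":[[0,0,0],[0,0,0],[0,0,0],[0,0,0],[0,0,0],[0,0,0],[0,0,0],[0,0,0]]}';python3 s.py .4893 -.1983 .181 -.12
```

```text
time_s: 14.85
position: [0.4947, -0.1652, 0.1843]
orientation: [0.323, 1.566, 0.204]
wrist_force: [-0.2, -0.2, -0.9]
finger_gap: 0.015
14.85 pos [ 0.4947 -0.1652  0.1843] F [-0.17 -0.16 -0.87] turn [-0.0009  0.0043 -0.0001] cm to go [-0.54 -3.31 -0.33] gap 0.015 qv 0.009
```

```bash
python3 -m handwheel '{"offset":[[-0.27,-1.6,0],[-0.25,-1.5,0],[0,0,0],[0,0,0]],"turn":[[0,0.004,0],[0,0,0],[0,0,0],[0,0,0]]}';python3 s.py .4893 -.1983 .181 -.12
```

```text
time_s: 15.25
position: [0.4888, -0.1954, 0.1832]
orientation: [2.405, 1.568, 2.287]
wrist_force: [0.4, -0.2, -1.4]
finger_gap: 0.0153
15.25 pos [ 0.4888 -0.1954  0.1832] F [ 0.44 -0.2  -1.36] turn [-0.0023 -0.002  -0.0019] cm to go [ 0.05 -0.29 -0.22] gap 0.0153 qv 0.009
```

```bash
python3 -m handwheel '{"offset":[[0.05,-0.29,-0.1],[0,0,0],[0,0,0]],"turn":[[-0.002,-0.002,-0.002],[0,0,0],[0,0,0]]}' >/dev/null;python3 s.py .4893 -.1983 .181 -.12
```

```text
15.55 pos [ 0.4894 -0.1963  0.1814] F [ 0.97  0.24 -1.66] turn [-0.0015 -0.0013 -0.002 ] cm to go [-0.01 -0.2  -0.04] gap 0.0153 qv 0.005
```

```bash
python3 -m handwheel '{"offset":[[0,-0.22,0],[0,0,0]],"turn":[[-0.001,-0.001,-0.002],[0,0,0]]}' >/dev/null;python3 s.py .4893 -.1983 .181 -.12;  python3 -m handwheel '{"offset":[[0,0,-0.3],[0,0,-0.3],[0,0,-0.2],[0,0,0]],"turn":[[0,0,0],[0,0,0],[0,0,0],[0,0,0]]}' >/dev/null;python3 s.py .4893 -.1983 .181 -.12
```

```text
15.75 pos [ 0.4896 -0.1979  0.1813] F [-0.94  0.6  -1.45] turn [-0.0006 -0.0003 -0.0011] cm to go [-0.03 -0.04 -0.03] gap 0.0158 qv 0.008
16.15 pos [ 0.4896 -0.1977  0.1725] F [-0.36  0.49 -1.34] turn [-0.0008 -0.0004 -0.0014] cm to go [-0.03 -0.06  0.85] gap 0.0151 qv 0.002
```

```bash
python3 -m handwheel '{"offset":[[-0.03,-0.06,-0.2],[0,0,-0.25],[0,0,0]],"turn":[[0,0,-0.001],[0,0,0],[0,0,0]]}' >/dev/null; python3 chk.py &&  python3 -m handwheel '{"offset":[[0,0,-0.25],[0,0,-0.25],[0,0,0]],"turn":[[0,0,0],[0,0,0],[0,0,0]]}' >/dev/null && python3 chk.py && python3 -m handwheel '{"offset":[[0,0,-0.12],[0,0,-0.12],[0,0,0]],"turn":[[0,0,0],[0,0,0],[0,0,0]]}' >/dev/null && python3 chk.py && python3 -m handwheel '{"offset":[[0,0,-0.12],[0,0,-0.12],[0,0,0]],"turn":[[0,0,0],[0,0,0],[0,0,0]]}' >/dev/null && python3 chk.py && python3 -m handwheel '{"offset":[[0,0,-0.12],[0,0,-0.12],[0,0,0]],"turn":[[0,0,0],[0,0,0],[0,0,0]]}' >/dev/null && python3 chk.py ; python3 s.py .4893 -.1983 .1167 -.12
```

```text
16.45 [ 0.4892 -0.1983  0.1675] [ 0.5  0.4 -0.5]
16.75 [ 0.4892 -0.1983  0.1621] [-0.1 -0.2 -0.5]
17.05 [ 0.4892 -0.1983  0.1594] [-0.5  0.9 -0.6]
17.35 [ 0.4893 -0.1984  0.1569] [-1.1 -0.1 -0.6]
17.65 [ 0.4895 -0.1984  0.1545] [ 0.4  0.3 -1.5]
17.65 pos [ 0.4895 -0.1984  0.1545] F [ 0.4   0.34 -1.54] turn [-0.0007  0.0001 -0.0003] cm to go [-0.02  0.01 -3.78] gap 0.0153 qv 0.003
```

```bash
python3 -m handwheel '{"offset":[[-0.01,0,-0.12],[0,0,-0.12],[0,0,0]],"turn":[[0,0,0],[0,0,0],[0,0,0]]}' >/dev/null; python3 chk.py && python3 -m handwheel '{"offset":[[0,0,-0.12],[0,0,-0.12],[0,0,0]],"turn":[[0,0,0],[0,0,0],[0,0,0]]}' >/dev/null && python3 chk.py && python3 -m handwheel '{"offset":[[0,0,-0.12],[0,0,-0.12],[0,0,0]],"turn":[[0,0,0],[0,0,0],[0,0,0]]}' >/dev/null && python3 chk.py && python3 -m handwheel '{"offset":[[0,0,-0.12],[0,0,-0.12],[0,0,0]],"turn":[[0,0,0],[0,0,0],[0,0,0]]}' >/dev/null && python3 chk.py && python3 -m handwheel '{"offset":[[0,0,-0.12],[0,0,-0.12],[0,0,0]],"turn":[[0,0,0],[0,0,0],[0,0,0]]}' >/dev/null && python3 chk.py && python3 -m handwheel '{"offset":[[0,0,-0.12],[0,0,-0.12],[0,0,0]],"turn":[[0,0,0],[0,0,0],[0,0,0]]}' >/dev/null && python3 chk.py && python3 -m handwheel '{"offset":[[0,0,-0.12],[0,0,-0.12],[0,0,0]],"turn":[[0,0,0],[0,0,0],[0,0,0]]}' >/dev/null && python3 chk.py ; python3 s.py .4893 -.1983 .1167 -.12
```

```text
17.95 [ 0.4899 -0.1989  0.1531] [-0.8 -0.2  3.4]
17.95 pos [ 0.4899 -0.1989  0.1531] F [-0.76 -0.17  3.39] turn [-0.0004  0.0012 -0.0002] cm to go [-0.06  0.06 -3.64] gap 0.0157 qv 0.005
```

```bash
python3 -m handwheel '{"offset":[[0,0,-0.1],[0,0,-0.03]],"turn":[[0,0,0],[0,0,0]]}'>/dev/null; python3 chk.py;python3 -m handwheel '{"offset":[[0,0,-0.04],[0,0,-0.03]],"turn":[[0,0,0],[0,0,0]]}' >/dev/null; python3 chk.py
```

```text
18.15 [ 0.49   -0.1993  0.1525] [-2.2  0.7  4.7]
18.35 [ 0.4901 -0.1995  0.1522] [-1.8  1.1  5.3]
```

The middle slot jams at about 18 mm, and I held about 6 N there. Next is the right slot.

```bash
python3 -m handwheel '{"offset":[[-0.05,0.1,0.5],[0,0,0.8],[0,0,0.8],[0,0,0.5],[0,0,0]],"turn":[[0,0,0],[0,0,0],[0,0,0],[0,0,0],[0,0,0]]}'>/dev/null;python3 s.py .4852 -.2320 .182 -.12
```

```text
18.85 pos [ 0.4893 -0.1977  0.1789] F [-0.15  0.71 -1.04] turn [-0.0004  0.0014 -0.0002] cm to go [-0.41 -3.43  0.31] gap 0.015 qv 0.004
```

```bash
python3 -m handwheel '{"offset":[[0,0,0.35],[-0.2,-1.7,0],[-0.2,-1.7,0],[0,0,0],[0,0,0]],"turn":[[0,0.001,0],[0,0,0],[0,0,0],[0,0,0],[0,0,0]]}'>/dev/null;python3 s.py .4852 -.2320 .182 -.12
```

```text
19.35 pos [ 0.4855 -0.2309  0.1827] F [-0.07  0.47 -2.06] turn [-0.0017  0.0001 -0.0021] cm to go [-0.03 -0.11 -0.07] gap 0.0155 qv 0.012
```

```bash
python3 -m handwheel '{"offset":[[-0.03,-0.14,-0.1],[0,0,0]],"turn":[[-0.002,0,-0.002],[0,0,0]]}' >/dev/null;python3 s.py .4852 -.232 .181 -.12;  python3 -m handwheel '{"offset":[[0,0,-0.3],[0,0,-0.3],[0,0,-0.2],[0,0,0]],"turn":[[0,0,0],[0,0,0],[0,0,0],[0,0,0]]}' >/dev/null;python3 s.py .4852 -.232 .181 -.12
```

```text
19.55 pos [ 0.4854 -0.2308  0.1814] F [ 1.18 -0.35  0.02] turn [-0.0006 -0.0004 -0.0015] cm to go [-0.02 -0.12 -0.04] gap 0.0154 qv 0.01
19.95 pos [ 0.4858 -0.229   0.1725] F [ 0.1  -0.47  0.84] turn [-0.0013 -0.0006 -0.0042] cm to go [-0.06 -0.3   0.85] gap 0.0151 qv 0.003
```

```bash
python3 -m handwheel '{"offset":[[0,0,0.5],[-0.06,-0.3,0],[0,0,0]],"turn":[[0,0,-0.004],[0,0,0],[0,0,0]]}' >/dev/null;python3 s.py .4852 -.232 .177 -.12; python3 -m handwheel '{"offset":[[0,-0.05,0],[0,0,0],[0,0,0]],"turn":[[0,0,0],[0,0,0],[0,0,0]]}' >/dev/null;python3 s.py .4852 -.232 .177 -.12
```

```text
20.25 pos [ 0.4852 -0.2322  0.1779] F [-1.04 -0.76 -1.02] turn [-0.0014 -0.0007  0.0001] cm to go [ 0.    0.02 -0.09] gap 0.0151 qv 0.009
20.55 pos [ 0.4852 -0.233   0.1781] F [-0.03  0.47 -1.79] turn [-0.0014 -0.0003  0.0006] cm to go [ 0.    0.1  -0.11] gap 0.0152 qv 0.003
```

```bash
python3 -m handwheel '{"offset":[[0,0.1,-0.2],[0,0,-0.2],[0,0,0]],"turn":[[-0.001,0,0],[0,0,0],[0,0,0]]}' >/dev/null;python3 s.py .4852 -.232 .177 -.12
```

```text
20.85 pos [ 0.4851 -0.2317  0.1736] F [ 0.15 -0.   -0.7 ] turn [-0.0005 -0.0006  0.0005] cm to go [ 0.01 -0.03  0.34] gap 0.0155 qv 0.003
```

```bash
python3 -m handwheel '{"offset":[[0,-0.03,-0.2],[0,0,-0.2],[0,0,0]],"turn":[[0,0,0],[0,0,0],[0,0,0]]}' >/dev/null; python3 chk.py &&  python3 -m handwheel '{"offset":[[0,0,-0.2],[0,0,-0.2],[0,0,0]],"turn":[[0,0,0],[0,0,0],[0,0,0]]}' >/dev/null && python3 chk.py && python3 -m handwheel '{"offset":[[0,0,-0.12],[0,0,-0.12],[0,0,0]],"turn":[[0,0,0],[0,0,0],[0,0,0]]}' >/dev/null && python3 chk.py && python3 -m handwheel '{"offset":[[0,0,-0.12],[0,0,-0.12],[0,0,0]],"turn":[[0,0,0],[0,0,0],[0,0,0]]}' >/dev/null && python3 chk.py && python3 -m handwheel '{"offset":[[0,0,-0.12],[0,0,-0.12],[0,0,0]],"turn":[[0,0,0],[0,0,0],[0,0,0]]}' >/dev/null && python3 chk.py ; python3 s.py .4852 -.232 .1167 -.12
```

```text
21.15 [ 0.485  -0.2319  0.1691] [ 1.4 -0.7 -0.8]
21.45 [ 0.485  -0.2319  0.1646] [-0.1 -0.4 -0.9]
21.75 [ 0.485  -0.232   0.1621] [ 0.5 -0.  -1. ]
22.05 [ 0.4851 -0.232   0.1595] [-0.2  0.2 -0.6]
22.35 [ 0.4851 -0.232   0.1569] [ 0.1  0.3 -1. ]
22.35 pos [ 0.4851 -0.232   0.1569] F [ 0.07  0.32 -1.  ] turn [-0.0005 -0.0007  0.0003] cm to go [ 0.01 -0.   -4.02] gap 0.0152 qv 0.002
```

```bash
python3 -m handwheel '{"offset":[[0,0,-0.12],[0,0,-0.12],[0,0,0]],"turn":[[0,0,0],[0,0,0],[0,0,0]]}' >/dev/null; python3 chk.py && python3 -m handwheel '{"offset":[[0,0,-0.12],[0,0,-0.12],[0,0,0]],"turn":[[0,0,0],[0,0,0],[0,0,0]]}' >/dev/null && python3 chk.py && python3 -m handwheel '{"offset":[[0,0,-0.12],[0,0,-0.12],[0,0,0]],"turn":[[0,0,0],[0,0,0],[0,0,0]]}' >/dev/null && python3 chk.py && python3 -m handwheel '{"offset":[[0,0,-0.12],[0,0,-0.12],[0,0,0]],"turn":[[0,0,0],[0,0,0],[0,0,0]]}' >/dev/null && python3 chk.py && python3 -m handwheel '{"offset":[[0,0,-0.12],[0,0,-0.12],[0,0,0]],"turn":[[0,0,0],[0,0,0],[0,0,0]]}' >/dev/null && python3 chk.py && python3 -m handwheel '{"offset":[[0,0,-0.12],[0,0,-0.12],[0,0,0]],"turn":[[0,0,0],[0,0,0],[0,0,0]]}' >/dev/null && python3 chk.py && python3 -m handwheel '{"offset":[[0,0,-0.12],[0,0,-0.12],[0,0,0]],"turn":[[0,0,0],[0,0,0],[0,0,0]]}' >/dev/null && python3 chk.py ; python3 s.py .4852 -.232 .1167 -.12
```

```text
22.65 [ 0.4851 -0.232   0.1543] [ 0.1  0.6 -1.6]
22.95 [ 0.4851 -0.232   0.1517] [ 0.  -0.1 -0.7]
23.25 [ 0.4851 -0.232   0.1491] [-0.   0.1 -1.3]
23.55 [ 0.4851 -0.232   0.1465] [-0.1  0.3 -1. ]
23.85 [ 0.4851 -0.232   0.1438] [-0.4 -0.1 -1.3]
24.15 [ 0.4852 -0.232   0.1412] [-0.7 -0.6 -1.2]
24.45 [ 0.4853 -0.232   0.1387] [ 0.5 -1.1  0.6]
24.45 pos [ 0.4853 -0.232   0.1387] F [ 0.45 -1.15  0.56] turn [-0.0004 -0.0006  0.0003] cm to go [-0.01 -0.   -2.2 ] gap 0.0155 qv 0.002
```

```bash
python3 -m handwheel '{"offset":[[0,0,-0.12],[0,0,-0.06],[0,0,0]],"turn":[[0,0,0],[0,0,0],[0,0,0]]}' >/dev/null; python3 chk.py
```

```text
24.75 [ 0.4855 -0.2324  0.1376] [-0.8 -0.   1.7]
```

```bash
python3 -m handwheel '{"offset":[[0,0,-0.14],[0,0,-0.05]],"turn":[[0,0,0],[0,0,0]]}'>/dev/null; python3 chk.py;python3 -m handwheel '{"offset":[[0,0,-0.05],[0,0,-0.05]],"turn":[[0,0,0],[0,0,0]]}' >/dev/null; python3 chk.py
```

```text
24.95 [ 0.4856 -0.2328  0.1364] [-1.7  0.7  4.9]
25.15 [ 0.4856 -0.2332  0.1361] [-2.6  0.   4.5]
```

The right slot jams at about 34 mm, and I held about 5.8 N. Withdraw and return to the left slot.

```bash
python3 -m handwheel '{"offset":[[-0.03,0.1,0.5],[0,0,0.9],[0,0,1],[0,0,1],[0,0,0.8],[0,0,0.3],[0,0,0]],"turn":[[0,0,0],[0,0,0],[0,0,0],[0,0,0],[0,0,0],[0,0,0],[0,0,0]]}'>/dev/null;python3 s.py .4935 -.1648 .182 -.12
```

```text
25.85 pos [ 0.4857 -0.2316  0.1844] F [-0.97  0.44 -0.8 ] turn [0.0003 0.0022 0.0005] cm to go [ 0.78  6.68 -0.24] gap 0.0158 qv 0.005
```

```bash
python3 -m handwheel '{"offset":[[0.2,1.7,0],[0.2,1.7,0],[0.2,1.6,0],[0.18,1.4,0],[0,0,0],[0,0,0]],"turn":[[0,0.002,0],[0,0,0],[0,0,0],[0,0,0],[0,0,0],[0,0,0]]}'>/dev/null;python3 s.py .4935 -.1648 .182 -.12
```

```text
26.45 pos [ 0.4922 -0.1663  0.1834] F [-0.27 -0.9  -0.5 ] turn [ 0.0009 -0.0019  0.0024] cm to go [ 0.13  0.15 -0.14] gap 0.0153 qv 0.01
```

```bash
python3 -m handwheel '{"offset":[[0.12,0.15,-0.1],[0,0,0]],"turn":[[0.001,-0.002,0.002],[0,0,0]]}'>/dev/null;python3 s.py .4935 -.1648 .182 -.12;python3 -m handwheel '{"offset":[[0,0,-0.2],[0,0,-0.2],[0,0,0]],"turn":[[0,0,0],[0,0,0],[0,0,0]]}'>/dev/null;python3 s.py .4935 -.1648 .182 -.12
```

```text
26.65 pos [ 0.4931 -0.1663  0.1822] F [-0.39  0.06 -2.15] turn [ 0.0006 -0.0001  0.0021] cm to go [ 0.04  0.15 -0.02] gap 0.0154 qv 0.01
26.95 pos [ 0.4926 -0.168   0.1778] F [-0.52  0.45 -0.6 ] turn [ 0.0013 -0.0004  0.0049] cm to go [0.09 0.32 0.42] gap 0.0152 qv 0.005
```

```bash
python3 -m handwheel '{"offset":[[0.09,0.32,0],[0,0,0]],"turn":[[0.001,0,0.005],[0,0,0]]}'>/dev/null;python3 s.py .4935 -.1648 .182 -.12;python3 -m handwheel '{"offset":[[0,0,0],[0,0,0]],"turn":[[0,0,0],[0,0,0]]}'>/dev/null;python3 s.py .4935 -.1648 .182 -.12
```

```text
27.15 pos [ 0.4935 -0.1649  0.1777] F [ 0.23 -0.03 -0.02] turn [ 0.0003 -0.0006  0.0001] cm to go [0.   0.01 0.43] gap 0.0149 qv 0.009
27.35 pos [ 0.4936 -0.1648  0.1777] F [ 0.44 -0.02 -2.01] turn [ 0.0004 -0.0004 -0.0003] cm to go [-0.01 -0.    0.43] gap 0.0154 qv 0.001
```

Stable. Insert, in larger steps through the part already known to be free.

```bash
python3 -m handwheel '{"offset":[[0,0,-0.25],[0,0,-0.25],[0,0,-0.25],[0,0,0]],"turn":[[0,0,0],[0,0,0],[0,0,0],[0,0,0]]}' >/dev/null; python3 chk.py &&  python3 -m handwheel '{"offset":[[0,0,-0.3],[0,0,-0.3],[0,0,0]],"turn":[[0,0,0],[0,0,0],[0,0,0]]}' >/dev/null && python3 chk.py && python3 -m handwheel '{"offset":[[0,0,-0.4],[0,0,-0.4],[0,0,0]],"turn":[[0,0,0],[0,0,0],[0,0,0]]}' >/dev/null && python3 chk.py && python3 -m handwheel '{"offset":[[0,0,-0.5],[0,0,-0.4],[0,0,0]],"turn":[[0,0,0],[0,0,0],[0,0,0]]}' >/dev/null && python3 chk.py && python3 -m handwheel '{"offset":[[0,0,-0.5],[0,0,-0.4],[0,0,0]],"turn":[[0,0,0],[0,0,0],[0,0,0]]}' >/dev/null && python3 chk.py && python3 -m handwheel '{"offset":[[0,0,-0.3],[0,0,-0.3],[0,0,0]],"turn":[[0,0,0],[0,0,0],[0,0,0]]}' >/dev/null && python3 chk.py ; python3 s.py .4935 -.1648 .1166 -.12
```

```text
27.75 [ 0.4936 -0.1647  0.1696] [-1.1  0.1 -0.7]
28.05 [ 0.4934 -0.1647  0.1629] [-0.2  0.1 -0.9]
28.35 [ 0.4934 -0.1646  0.1542] [ 0.   0.1 -1.4]
28.65 [ 0.4934 -0.1646  0.1443] [-0.9 -0.1 -1.1]
28.95 [ 0.4934 -0.1646  0.1344] [-0.5  0.4 -0.5]
29.25 [ 0.4935 -0.1646  0.1279] [ 1.5  0.2 -0.4]
29.25 pos [ 0.4935 -0.1646  0.1279] F [ 1.53  0.23 -0.37] turn [ 0.0003 -0.0009 -0.0005] cm to go [ 0.   -0.02 -1.13] gap 0.0155 qv 0.003
```

```bash
python3 -m handwheel '{"offset":[[0,0,-0.3],[0,0,-0.3],[0,0,0]],"turn":[[0,0,0],[0,0,0],[0,0,0]]}' >/dev/null; python3 chk.py &&  python3 -m handwheel '{"offset":[[0,0,-0.2],[0,0,-0.1],[0,0,0]],"turn":[[0,0,0],[0,0,0],[0,0,0]]}' >/dev/null && python3 chk.py && python3 -m handwheel '{"offset":[[0,0,-0.12],[0,0,-0.05],[0,0,0]],"turn":[[0,0,0],[0,0,0],[0,0,0]]}' >/dev/null && python3 chk.py; python3 s.py .4935 -.1648 .1166 -.12
```

```text
29.55 [ 0.4936 -0.1647  0.1215] [ 0.5 -0.3 -1.2]
29.85 [ 0.4937 -0.1647  0.1182] [-0.   0.6 -0.7]
30.15 [ 0.4938 -0.1647  0.1166] [-0.4  0.1 -0.8]
30.15 pos [ 0.4938 -0.1647  0.1166] F [-0.41  0.12 -0.78] turn [ 0.0004 -0.0003 -0.0005] cm to go [-0.03 -0.01  0.  ] gap 0.0153 qv 0.002
```

Seated. Release and lift straight up.

```bash
python3 -m handwheel '{"offset":[[0,0,0],[0,0,0],[0,0,0],[0,0,0],[0,0,0]],"turn":[[0,0,0],[0,0,0],[0,0,0],[0,0,0],[0,0,0]]}' 7; python3 -m handwheel '{"offset":[[0,0,0.5],[0,0,1],[0,0,1.5],[0,0,2],[0,0,2],[0,0,2],[0,0,2],[0,0,0]],"turn":[[0,0,0],[0,0,0],[0,0,0],[0,0,0],[0,0,0],[0,0,0],[0,0,0],[0,0,0]]}'; python3 look.py w4
```

```text
time_s: 30.65
position: [0.4946, -0.165, 0.1173]
orientation: [-0.34, 1.569, -0.46]
wrist_force: [-0.0, 0.3, -0.7]
finger_gap: 0.0696
time_s: 31.45
position: [0.4944, -0.1659, 0.2363]
orientation: [-0.16, 1.566, -0.282]
wrist_force: [-0.5, 0.8, -0.8]
finger_gap: 0.0701
31.45 [ 0.4944 -0.1659  0.2363] [array([ 0.001 ,  0.0023, -0.079 ]), array([-3.5000e-03,  1.5000e-03,  3.0626e+00])] [-0.29  0.19  0.61  1.85 -0.12  1.14  1.81]
```

View pics/w4.png

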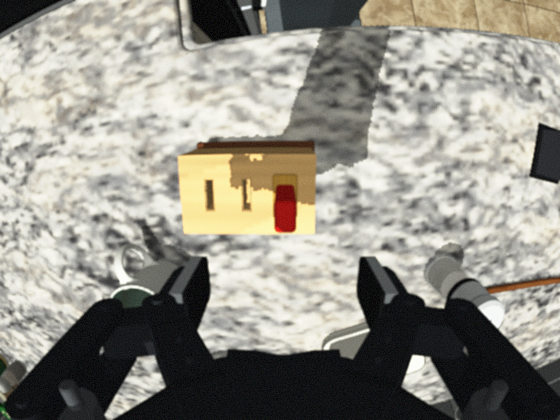

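The gauge stands released in the left slot, with its handle at (285,207) and the guard on the block. The mug and grinder are undisturbed. One numeric check of handle-top height and bystanders comes before I hand in.

```bash
python3 - <<'E'
from h import *
for n in("scene","top"):
    p,d=manip.get_image(n);p0=np.load(n+"0.npz")["p"];c=manip.get_calibration(n)
    h=cv2.cvtColor(p,cv2.COLOR_BGR2HSV);H,S,V=[h[...,i].astype(int) for i in range(3)]
    red=((H<5)|(H>175))&(S>170)&(V>60)
    for s,cc,uv in blobs(red,10,500):
        z=d[uv[:,1].astype(int),uv[:,0].astype(int)];r=(np.c_[uv,np.ones(len(uv))]*z[:,None])@np.linalg.inv(c["K"]).T
        P=r@R.from_euler("xyz",c["orientation"]).as_matrix().T+c["origin"];print(n,s,"z pctl",np.percentile(P[:,2],[5,50,95]).round(3),P.mean(0).round(3))
    df=cv2.absdiff(p,p0).max(2)
    for nm,(u,v) in dict(top=dict(grinder=(306,180),timer=(137,219),mug=(450,195)),scene=dict(grinder=(320,204),timer=(204,147),mug=(417,305)))[n].items(): print(n,nm,"mean diff",df[v-18:v+18,u-18:u+18].mean().round(1))
    cv2.imwrite(f"pics/{n}9.png",p)
E
cd pics; python3 -c "
import cv2;p=cv2.imread('scene9.png');cv2.imwrite('c9.png',cv2.resize(p[210:340,260:450],None,fx=4,fy=4))"
```

```text
scene [325 259  12  19 147] z pctl [0.115 0.146 0.164] [ 0.485 -0.169  0.149]
scene grinder mean diff 63.0
scene timer mean diff 17.3
scene mug mean diff 12.2
top [288 140  14  12  88] z pctl [-0.001  0.002  0.006] [0.765 0.068 0.002]
top [383 226  11  13  78] z pctl [0.117 0.159 0.164] [ 0.484 -0.155  0.177]
top grinder mean diff 6.6
top timer mean diff 6.9
top mug mean diff 49.8
```

View pics/c9.png

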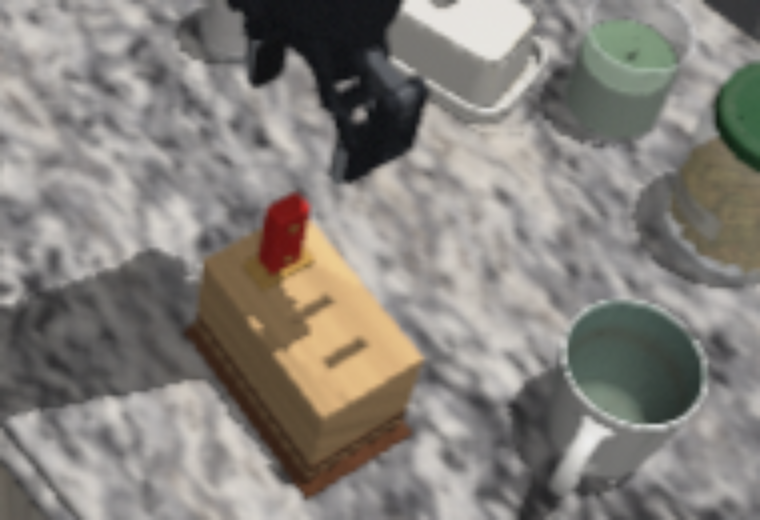

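The crop shows the gauge upright with its guard on the block, and the handle top at 0.164 m (0.162 m expected). The large image differences at the grinder (scene view) and mug (top view) look like the arm in the way.

```bash
python3 -c "
from station import manip
print(manip.job_done())"
```

```text
the job is handed in; nothing more can be done
None
```

I tried the three slots from left to right and left the gauge standing fully home in the left slot, released. I handed the job in at about 31.6 s of the allowed 61 s.

| Slot | Result | Pressed with |
|---|---|---|
| Left | took the whole blade, guard stopped on the block | about 6 N |
| Middle | jammed about 18 mm down | about 6 N |
| Right | jammed about 34 mm down | about 5.8 N |

- **Pressing:** Each press was held for about 0.2 s. The estimated sinking stayed near 2.4 mm, well under the 6.5 mm limit; I worked that out from the force and arm height, since it can't be read directly.
- **Gauge at the end:** The handle top measured 0.164 m against 0.162 m expected for fully home. It looks upright with its guard on the block, and the gripper is open well above it.
- **Bystanders:** In the image comparison, the timer showed little change in both views. The grinder and mug each showed little change in one view. In the other, the change was large (grinder in scene, mug in top), most likely because the arm was in front of them or shading them. I took those as unmoved and did not measure their positions again.
- **One slip:** On the way into the right slot the arm drifted 3 mm sideways. I lifted and realigned it before the blade went in, and the force reading there was only about 2 N.

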